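Try a forming stake in its bench socket and drift it loose

ROBOT

A 6-joint arm with a two-finger parallel gripper is mounted at the origin on the work surface. World frame = base frame: x ahead of the robot, y to its left, z up, the work surface at z = 0. Lengths are in m, angles in degrees, forces in N, time in s.
With the tool pointing down it reaches from about 0.3 to 0.75 m from the base axis. Payload 8.5 kg.
Tool frame: the origin (TCP) lies at the very end of the fingers, on their centre line; the grasp point (between the pads) lies 19 mm behind it (env.tcp_to_grasp is the distance from the TCP to the grasp point, in m); z points along the fingers, y is the line along which they close (so a half turn about z gives the same grasp; the last joint's range is limited). The gripper opens to 85 mm and grips with 20 to 120 N. Pads are 22 mm wide; open, the fingers measure 114 mm over their backs; the gripper's body (76 mm by 85 mm) begins 54 mm behind the grasp point. The pads swing forward as they close: fully open they stand 13 mm farther back than shut.
Start: joints at [-89.227, 21.807, 74.336, -0, 83.858, -12.336], TCP at [0.125, -0.536, 0.231] pointing down, gripper open.
Joint ranges: [-178.18, 178.18], [-50.72, 133.34], [12.68, 142.11], [-81.47, 261.47], [9.98, 163.14], [-165.26, 165.26]. Speed limits (degrees/s): [136.94, 136.94, 180, 180, 180, 180].

INTERFACE

Orientations are given as a 3x3 rotation matrix whose columns are the frame's x, y, z axes.
In Python, from rig import status, get_image, env gives the robot as it stands.
- The arm moves only by the shell command python3 -m handwheel 'ROWS' [FORCE]. ROWS is text: rows parted by semicolons, each of 7 numbers parted by spaces: the shift along the world's x, y, z in cm, then the turn, a rotation vector about the world's x, y, z in degrees, then the opening, from 0 (shut) to 1 (fully open). In form: dx dy dz wx wy wz gripper; .... A call has 1 to 8 rows; each row is the pose to reach, as a shift and turn from the pose commanded when the call began; what a row does not reach only later rows make up. A row lasts 1/12 s, in which the tool goes at most 41.7 mm and 7.16 degrees, less where a joint would pass 70% of its speed; a pose out of reach is approached as far as the arm can. A call with a gripper value outside its range is refused whole. The fingers move at their own pace and stop on an object; FORCE is the grip in N (left out, the last holds). Time passes only in rows, so rows that repeat a pose let the fingers close. It gives the time, the measured TCP pose, the force, the opening and the grip force at its end, in the units of the state.
- status.observe(): the state, without advancing time (a new reading comes with each control period).
- get_image(name): name is "scene" or "top" or "wrist"; returns a dict with "color" (420x560x3 uint8, red, green, blue), "vertical_fov" (degrees; the focal length in pixels is half the picture's height over the tangent of half this angle, whatever the lens; pixels are square), "cx", "cy" (the principal point, pixels), "xyz" and "orientation" of the camera in the world. Camera axes: x right, y down, z forward; pixel columns grow to the right and rows downward; lengths in m; the calibration is good to about 2 mm. A picture is of the moment at which its call begins. There is no depth.
- env.close_job(): hands the job in; it is judged then, once.
The state is a dict: "time_s": time; "q": joint angles; "qvel": joint speeds; "joint_efforts": joint torques, N m; "position": TCP position; "tool_rot": TCP orientation; "ft_force": force on the tool from outside, world axes, zero at the start; "wrist_torque": the same for the moment, N m; "grip_width": finger opening in m; "gripper_force": force on a finger pad.
Only numpy, scipy, OpenCV 4.12 (cv2) and the standard library are available. Lean on these libraries where they do the work, as an engineer would, in place of code of your own. Each camera call takes 0.05 s, during which the arm holds its last target. There are 200 camera calls.

TASK

Try out the square-headed forming stake: put its tapered shank into the bench socket and work it fully home, collar down on the rim, by twisting it back and forth while pushing lightly (no more than about 20 N; never force it), then let go of it. Next drive the flat steel drift steadily, without jamming it, through the slot in the socket's side, under the end of the shank, until the drift alone has raised the stake so that its collar stands 8 to 11 mm clear of the rim. Leave the stake standing loose in the socket on the drift, let go, and leave everything else where it is.

Things in the scene. Friction and masses are not known exactly. Their poses are not given: they have to be found in the camera images.
- stake_head (a point): Square-headed forming stake, bare steel, 131 mm long, 0.75 kg: centre of its oblong head, 30 (its x) by 42 (its y) by 40 mm high (z up) under a small 8 mm dome. Directly below the head is a round collar, 48 mm across, 8 mm thick. It starts upright, hung by its collar in a 34 mm hole of a wooden rest 80 mm high; 90 mm beside it hangs another stake with a round mushroom head.
- stake_collar (a point): Centre of the underside of that stake's collar, 28 mm below the head's centre. At the height of the socket's rim the shank is fully home. Under the collar: the tapered shank, 55 mm long, from 29 down to 17 mm across, then a plain tail 12 mm across, 20 mm long.
- stake: The same forming stake; origin at the end of its tail (75 mm below the collar's underside), z up along it, x across the head's 30 mm width.
- socket: Stake socket, fixed to the bench: plate 84 by 96 by 12 mm, grey block 48 mm (along the slot) by 56 mm, on it a round upright sleeve 56 mm across, rim 125 mm above the bench at rest. Origin on the bench under the sleeve's axis, x along the slot. In the sleeve eight stiff sprung jaws form a taper with a mouth about 26 mm wide, which guides the shank in.
- socket_rim (a point): Centre of the sleeve's rim, z up, x along the slot. The shank first binds with the collar about 8 mm above the rim (sooner if off-centre), then resists more and more: straight down it takes 35 to 60 N to get home; turned back and forth over about 1 rad, sinking about 1 mm a stroke, only 5 to 18 N (stake's weight included), and each stroke lets the load fall until the collar lies on the rim. Once home it sticks fast.
- sleeve (a joint): How far the sleeve has sunk, in m, 0 to 0.006: it rides on a stiff spring pad and goes down 1 mm for every 10 N of downward push, the weight of the stake (7 N) included, and comes back up. It should not be sunk by more than 2.5 mm.
- slot_floor (a point): Point on the sleeve's axis on the slot's floor, 40 mm above the bench, x along the slot. The slot runs right through the block, open at both ends (24 mm either side of the axis), 15 mm wide, from 40 to 68 mm above the bench. With the stake home the end of its tail hangs 10 mm above this floor.
- drift_tail (a point): The drift: flat bare steel wedge, 195 mm long, 10 mm thick, 0.25 kg, lying on its flat underside. This is the centre of its parallel tail (85 mm long, 26 mm high), to be gripped across the 10 mm: 13 mm above the underside, 35 mm from the back end, 160 mm from the tip. x points to the tip, z up.
- drift_tip (a point): Tip of the drift, 2 mm above its underside. Over the last 110 mm the top slopes down (1 in 5) to 4 mm height at the tip; the last 15 mm also narrow to 5 mm. The blade is oiled, the tail is not. It meets the tail of a seated stake with the tip about 25 to 30 mm past the socket's axis; each further 5 mm lifts it 1 mm, for a push of up to about 20 N, less once the stake is loose; it holds where left.
- drift: The same drift; origin on its underside half-way along it (97.5 mm from the tip), x to the tip.
- round_stake: Bystander: the second stake, with a round mushroom head 42 mm across, in the other hole of the wooden rest. Origin at the end of its tail.
- jar: Bystander: glass jar, 72 mm across, 110 mm high. Origin under its centre.
- small_jar: Bystander: small jar, 40 mm across, 50 mm high. Origin under its centre.
- file: Bystander: hand file with wooden handle, 280 mm long, 26 mm high, lying flat. Origin on the bench 30 mm ahead of the wooden handle, blade towards its x.
- bench_block: Bystander: steel bench block 90 by 90 by 30 mm. Origin under its centre.
- needle_file: Bystander: thin needle file 170 mm long, 9 mm high, lying along its x. Origin near its middle.
- phone: Bystander: dark phone, 148 by 72 by 9 mm, long along its x. Origin under its centre.
There are look-alikes about, which are no part of the job. There is more than one size of the drift; the job needs the middle-sized.

How it is judged (in metres and radians):
On the way, in this order (a step that is already met when the one before it is completed fails the run):
1. the square-headed stake is fully home in the socket, collar within 1.6 mm of the rim, upright, and let go (z of stake_collar in the frame of socket_rim below 0.0016 m and horizontal distance between stake_collar and socket_rim below 0.005 m and angle between stake_collar's own z axis and vertical below 0.05 rad and contact force between each of the fingers, the arm and stake below 0.3 N), for 0.15 s.
2. the drift, through the slot, bears on the stake's tail while the stake is still down (collar less than 4 mm up) and not held (contact force between drift and stake above 1 N and z of stake_collar in the frame of socket_rim below 0.004 m and horizontal distance between stake_collar and socket_rim below 0.005 m and contact force between each of the fingers, the arm and stake below 0.3 N), for 0.05 s.
3. the drift alone has raised the stake: collar more than 7 mm above the rim, drift bearing on it, stake not held (z of stake_collar in the frame of socket_rim above 0.007 m and horizontal distance between stake_collar and socket_rim below 0.005 m and contact force between drift and stake above 0.3 N and contact force between each of the fingers, the arm and stake below 0.3 N), for 0.1 s.
At the end, for the whole second after the job is handed in: The stake stands freed in the socket (collar centre within 5 mm of the sleeve's axis, tilt under 0.15 rad), its collar 7 to 12.5 mm above the rim, resting on the drift, which lies through the slot (along it within 0.25 rad); both at rest and let go (z of stake_collar in the frame of socket_rim between 0.007 and 0.0125 m and horizontal distance between stake_collar and socket_rim below 0.005 m and angle between stake_collar's own z axis and vertical below 0.15 rad and contact force between drift and stake above 0.3 N and angle between the x axis of drift and the x axis of socket, either way round below 0.25 rad and linear speed of each of stake, drift below 0.02 m/s); the robot touches nothing.
It fails at once if the sleeve is pressed down more than 2.8 mm (about 28 N, the stake's weight included) (value of joint sleeve above 0.0028 m).
It fails at once if the drift is jammed in the socket (more than 90 N between them) (contact force between drift and socket above 90 N).
It fails at once if a bystander is disturbed (moved more than 25 mm) (distance of any of round_stake, jar, small_jar, file, bench_block, needle_file, phone from where it was at the start of the episode above 0.025 m).
It also fails if it takes over 72 s, if anything falls off the work surface, if the arm or the gripper's body presses on something with over 40 N, if the wrist force passes 120 N, or if a joint passes its speed limit or range.

## Working session

There is one attempt and no reset: what is moved stays moved. The work goes in short steps, Python scripts to look and compute and a shell command to move; the robot and the scene stay as the last step left them, time stands still between calls to the robot, and variables do not carry over. Pictures are saved under pics/ and viewed, at most 10 in all, crops included, and the job is handed in when it is done.

```bash
ls; mkdir -p pics; cat > h.py <<'E'
import numpy as np, cv2
from rig import status, get_image, env
def cam(n):
    d=get_image(n); return d
def save(d,f,crop=None,s=1):
    im=d["color"][:,:,::-1]
    if crop: x0,y0,x1,y1=crop; im=im[y0:y1,x0:x1]
    cv2.imwrite("pics/"+f,cv2.resize(im,None,fx=s,fy=s,interpolation=cv2.INTER_CUBIC))
def K(d): return 210/np.tan(np.radians(d["vertical_fov"])/2)
def px2w(d,u,v,z):
    f=K(d); r=np.array(d["orientation"])@np.array([(u-d["cx"])/f,(v-d["cy"])/f,1]); o=np.array(d["xyz"])
    return o+r*(z-o[2])/r[2]
def w2px(d,p):
    c=np.array(d["orientation"]).T@(np.array(p)-d["xyz"]); f=K(d)
    return c[0]/c[2]*f+d["cx"],c[1]/c[2]*f+d["cy"]
E
python3 - <<'E'
from h import *
import pickle
for n in("scene","top"):
    d=cam(n); save(d,n+".png",s=1.42); pickle.dump(d,open(n+".pkl","wb"))
    print(n,{k:d[k] for k in d if k!="color"})
print(status.observe())
E
```

```text
pics
scene {'vertical_fov': 46.72107860302638, 'cx': 278.61283238952427, 'cy': 214.79160797899314, 'xyz': array([1.28881395, 0.17656464, 0.87187783]), 'orientation': array([[-0.25509363,  0.65109495, -0.71484446],
       [ 0.96670729,  0.18710889, -0.17454877],
       [ 0.02010594, -0.73557163, -0.67714852]])}
top {'vertical_fov': 55.551472008583644, 'cx': 276.57916490897617, 'cy': 214.74509194951662, 'xyz': array([ 0.41435166, -0.0162409 ,  1.07768249]), 'orientation': array([[-0.00928477, -0.99710365,  0.07548578],
       [-0.9998849 ,  0.01016344,  0.0112644 ],
       [-0.01199897, -0.0753725 , -0.99708325]])}
{'time_s': 0.1, 'q': array([-8.92272798e+01,  2.18385671e+01,  7.43775598e+01,  8.13215065e-04,
        8.38594095e+01, -1.23352394e+01]), 'qvel': array([-0.03757669,  0.01875161, -0.1937106 ,  0.10632698,  0.04663653,
        0.06351357]), 'joint_efforts': array([ 4.15192204e-03, -4.49215150e+01, -2.31654382e+01, -1.08066961e-04,
        3.69450543e-03,  7.91408326e-06]), 'position': array([ 0.12473556, -0.53540904,  0.23077684]), 'tool_rot': array([[ 9.73944818e-01,  2.26785122e-01, -3.66896051e-06],
       [ 2.26784930e-01, -9.73943970e-01,  1.31842918e-03],
       [ 2.95426760e-04, -1.28490933e-03, -9.99999131e-01]]), 'ft_force': array([ 0.31860586, -0.34155956,  1.30287982]), 'wrist_torque': array([-0.0278417 ,  0.01289087, -0.03901583]), 'gripper_force': 0.0, 'grip_width': 0.08562118803718505}
```

View pics/scene.png

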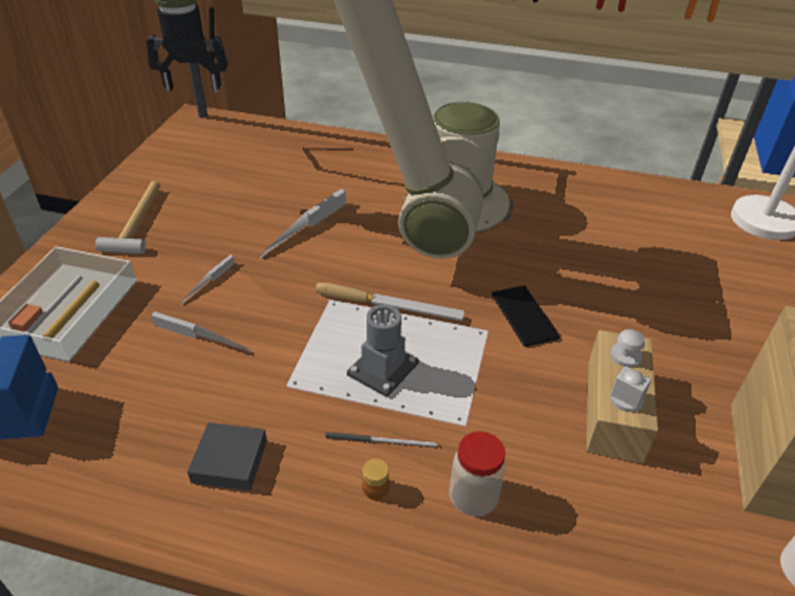

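View pics/top.png

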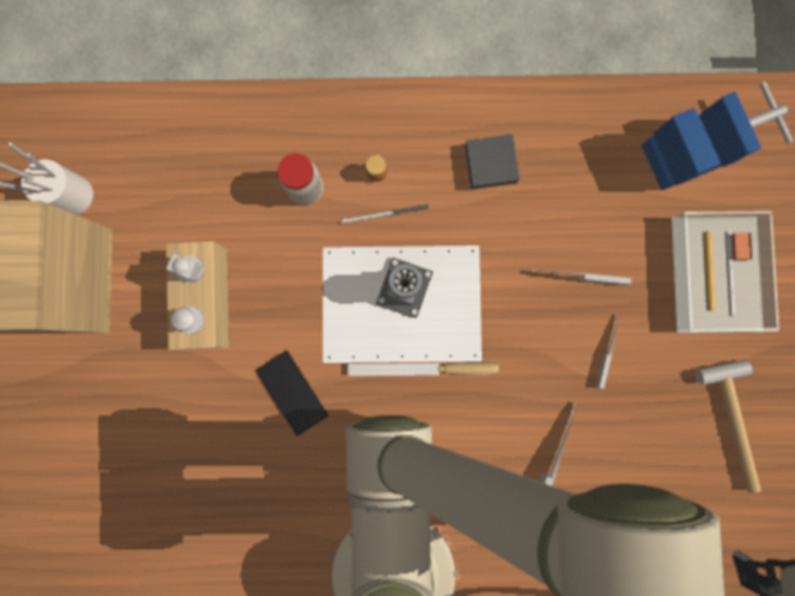

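The scene view shows three drift-like wedges: scene (200,330) / top (577,277), a small one at scene (208,280) / top (608,350), and a large one at scene (305,222) / top (560,440). The stakes are a square-headed one at top (185,267) / scene (630,388) and a round one at top (185,320) / scene (629,346). The socket is at top (405,283). The middle drift should be the one at top (577,277); I'll check lengths and crops.

```bash
python3 - <<'E'
from h import *
import pickle
t=pickle.load(open("top.pkl","rb")); s=pickle.load(open("scene.pkl","rb"))
def c(d,u,v,k=5,w=80,h=60): # u,v in 1.42 px
    u=int(u/1.42);v=int(v/1.42); return cv2.resize(d["color"][v-h//2:v+h//2,u-w//2:u+w//2,::-1],None,fx=k,fy=k,interpolation=cv2.INTER_CUBIC),(u-w//2,v-h//2)
L=[c(t,190,290),c(t,405,283),c(t,577,277,4,100,75),c(s,384,350)]
print([l[1] for l in L])
cv2.imwrite("pics/mos.png",np.vstack([np.hstack([L[0][0],L[1][0]]),np.hstack([L[2][0],L[3][0]])]))
q=lambda u,v,z:px2w(t,u/1.42,v/1.42,z).round(3)
print("sq",q(185,267,.13),"rd",q(185,320,.13),"rim",q(405,283,.125),"block",q(405,283,.125))
for a,b in(((522,271),(631,281)),((615,316),(601,387)),((573,404),(530,530))):
    print(q(*a,.01),q(*b,.02),np.linalg.norm(q(*a,.01)-q(*b,.02)))
E
```

```text
[(93, 174), (245, 169), (356, 158), (230, 216)]Traceback (most recent call last):
  File "<stdin>", line 8, in <module>
    return _nx.concatenate(arrs, 1, dtype=dtype, casting=casting)
           ~~~~~~~~~~~~~~~^^^^^^^^^^^^^^^^^^^^^^^^^^^^^^^^^^^^^^^
ValueError: all the input array dimensions except for the concatenation axis must match exactly, but along dimension 0, the array at index 0 has size 296 and the array at index 1 has size 300
```

```bash
python3 - <<'E'
from h import *
import pickle
t=pickle.load(open("top.pkl","rb")); s=pickle.load(open("scene.pkl","rb"))
def c(d,u,v,w=80,h=60): # u,v in 1.42 px
    u=int(u/1.42);v=int(v/1.42); return cv2.resize(d["color"][v-h//2:v+h//2,u-w//2:u+w//2,::-1],(400,300),interpolation=cv2.INTER_CUBIC),(u-w//2,v-h//2)
L=[c(t,190,290),c(t,405,283),c(t,577,277,96,72),c(s,384,350)]
print([l[1] for l in L])
cv2.imwrite("pics/mos.png",np.vstack([np.hstack([L[0][0],L[1][0]]),np.hstack([L[2][0],L[3][0]])]))
q=lambda u,v,z:px2w(t,u/1.42,v/1.42,z).round(3)
print("sq",q(185,267,.13),"rd",q(185,320,.13),"rim",q(405,283,.125))
for a,b in(((522,271),(631,281)),((615,316),(601,387)),((573,404),(530,530))):
    print(q(*a,.01),q(*b,.02),np.linalg.norm(q(*a,.01)-q(*b,.02)))
E
```

```text
[(93, 174), (245, 169), (358, 159), (230, 216)]
sq [0.554 0.346 0.13 ] rd [0.464 0.344 0.13 ] rim [ 0.523 -0.027  0.125]
[ 0.557 -0.25   0.01 ] [ 0.535 -0.45   0.02 ] 0.2014547095503106
[ 0.47  -0.422  0.01 ] [ 0.339 -0.387  0.02 ] 0.13596323032349586
[ 0.307 -0.338  0.01 ] [ 0.083 -0.249  0.02 ] 0.24124054385612714
```

View pics/mos.png

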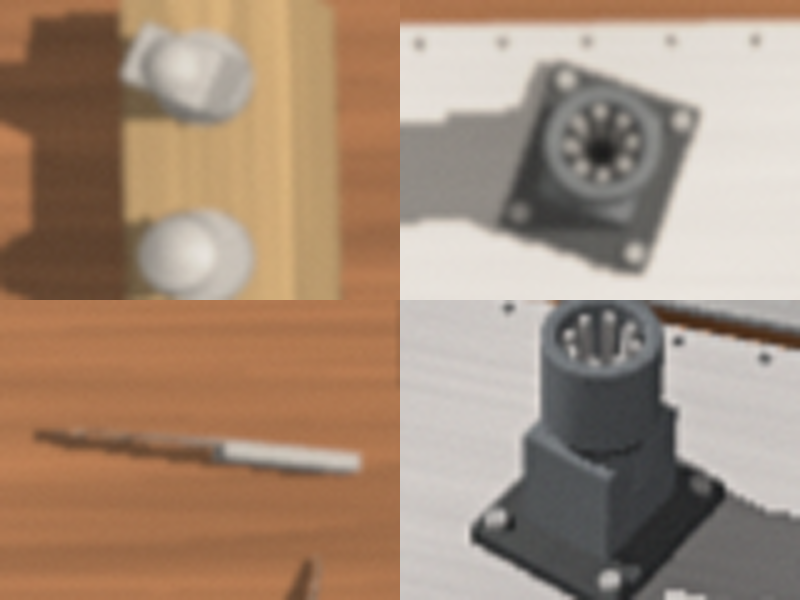

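The crop confirms the square-headed stake at top crop (185,70) and the middle drift (about 0.20 m; the others are 0.136 and 0.24), with its tip at (40,435) pointing +y. Next, a wrist view of the socket from the -y side.

```bash
r='17 24 8 0 0 0 1'; python3 -m handwheel '17 24 8 -25 0 0 1;17 24 8 -25 0 0 1;17 24 8 -25 0 0 1;17 24 8 -25 0 0 1;17 24 8 -25 0 0 1;17 24 8 -25 0 0 1;17 24 8 -25 0 0 1;17 24 8 -25 0 0 1'
python3 - <<'E'
from h import *
d=cam("wrist"); save(d,"w1.png",s=1.42); o=status.observe()
print({k:d[k] for k in d if k!="color"}, o["position"],o["tool_rot"])
R=o["tool_rot"]; print("cam in tool",R.T@(d["xyz"]-o["position"]),R.T@d["orientation"])
print(w2px(d,[.523,-.027,.125]))
E
```

```text
time_s: 0.77
position: [0.2966, -0.2922, 0.313]
tool_rot: [[0.973, 0.229, 0.004], [0.209, -0.881, -0.424], [-0.094, 0.414, -0.906]]
ft_force: [0.3, -0.7, -0.1]
grip_width: 0.0852
gripper_force: 0.0
{'vertical_fov': 64.77164472610649, 'cx': 277.0331713831849, 'cy': 209.40769541777024, 'xyz': array([ 0.3724881 , -0.21526423,  0.43461536]), 'orientation': array([[ 0.22782701, -0.927567  , -0.29616601],
       [-0.88155288, -0.06733245, -0.46725887],
       [ 0.41347233,  0.3675402 , -0.83303952]])} [ 0.29693993 -0.29231163  0.31290472] [[ 0.97321068  0.22987884  0.00408656]
 [ 0.20987597 -0.8809887  -0.42404125]
 [-0.09387789  0.41353914 -0.90563366]]
cam in tool [ 0.07826875 -0.00017885 -0.1425878 ] [[-2.10899233e-03 -9.51353473e-01 -3.08094340e-01]
 [ 9.99997734e-01 -1.91663464e-03 -9.26958055e-04]
 [ 2.91360480e-04 -3.08095596e-01  9.51355359e-01]]
(np.float64(-408.74384842524506), np.float64(-493.2454022888179))
```

View pics/w1.png

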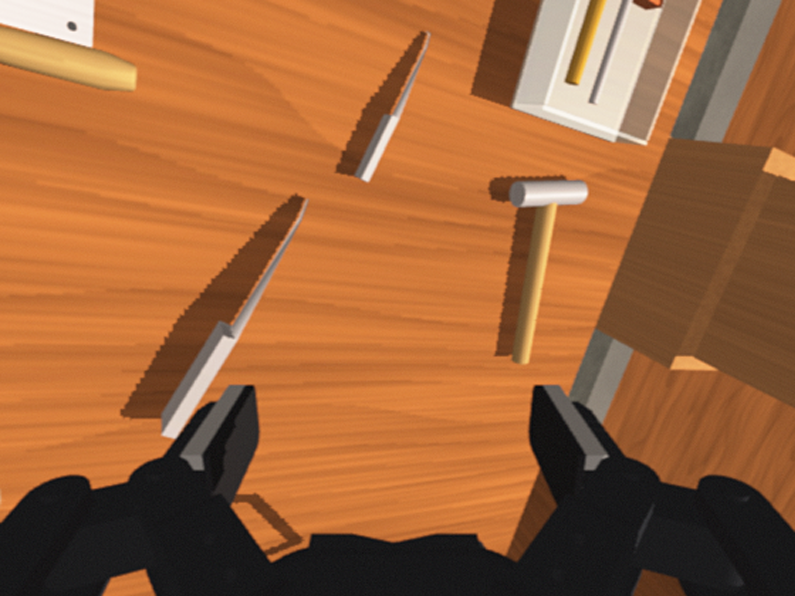

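The wrist view shows the large and small drifts and the hammer, because I tilted the wrong way. I'll tilt the other way, towards the socket.

```bash
python3 -m handwheel '22 12 -4 56 0 0 1;22 12 -4 56 0 0 1;22 12 -4 56 0 0 1;22 12 -4 56 0 0 1;22 12 -4 56 0 0 1;22 12 -4 56 0 0 1;22 12 -4 56 0 0 1;22 12 -4 56 0 0 1'
python3 - <<'E'
from h import *
import pickle
d=cam("wrist"); save(d,"w2.png",s=1.42); o=status.observe(); pickle.dump(d,open("w2.pkl","wb"))
print(o["position"],o["tool_rot"])
for p in([.523,-.027,.125],[.557,-.25,.01],[.535,-.45,.02]):print(np.array(w2px(d,p))*1.42)
E
```

```text
time_s: 1.48
position: [0.516, -0.1753, 0.27]
tool_rot: [[0.974, 0.228, -0.002], [0.196, -0.83, 0.521], [0.118, -0.508, -0.853]]
ft_force: [-0.1, 0.8, -0.2]
grip_width: 0.0853
gripper_force: 0.0
[ 0.51492905 -0.17740553  0.26829912] [[ 0.97471704  0.22343117 -0.00228316]
 [ 0.19105424 -0.82808726  0.52703868]
 [ 0.11586621 -0.51414979 -0.84983823]]
[328.16816795 231.45747792]
[678.7679543 269.0887234]
[1080.46402588  432.58113227]
```

View pics/w2.png

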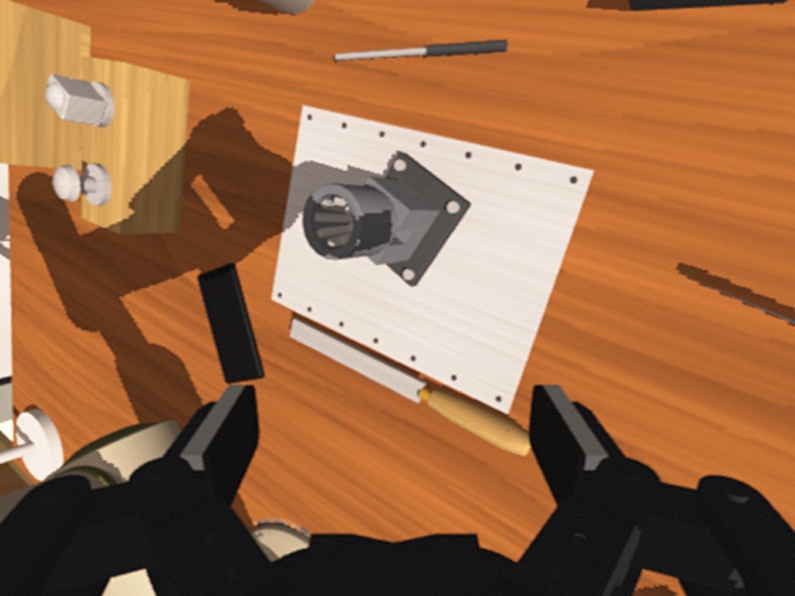

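The socket rim is at (334,221), the plate runs from (403,152) to (412,283), and the bright face toward the camera is near (415,230). The slot isn't clear yet, so I'll enlarge with contrast and fit the axis.

```bash
python3 - <<'E'
from h import *
import pickle
d=pickle.load(open("w2.pkl","rb")); s=pickle.load(open("scene.pkl","rb"))
def g(d,x0,y0,w,h,size):
    c=d["color"][y0:y0+h,x0:x0+w,::-1].astype(float)/255; c=np.clip(c*1.3,0,1)**.5
    return cv2.resize((c*255).astype(np.uint8),size,interpolation=cv2.INTER_CUBIC)
cv2.imwrite("pics/m2.png",np.hstack([g(d,208,98,132,110,(528,440)),g(s,240,220,60,110,(240,440))]))
q=lambda u,v,z:px2w(d,u/1.42,v/1.42,z).round(4)
print("rim",q(334,221,.125))
P=[q(403,152,.012),q(470,204,.012),q(412,286,.012)]
print(P, np.linalg.norm(P[0]-P[1]),np.linalg.norm(P[2]-P[1]))
E
```

```text
rim [ 0.5318 -0.0304  0.125 ]
[array([ 0.5888, -0.0081,  0.012 ]), array([ 0.5607, -0.0846,  0.012 ]), array([ 0.4729, -0.0505,  0.012 ])] 0.08149760732684119 0.09418943677504393
```

View pics/m2.png

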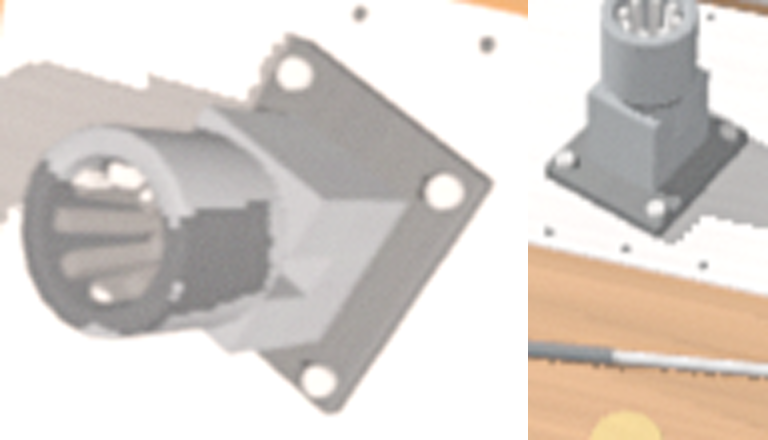

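```bash
python3 - <<'E'
from h import *
import pickle
d=pickle.load(open("w2.pkl","rb"));t=pickle.load(open("top.pkl","rb"))
c=np.array([.531,-.029]);a=np.radians(70.);x=np.array([np.cos(a),np.sin(a)]);y=np.array([-x[1],x[0]])
def pr(l,w,z): 
    u,v=w2px(d,[*(c+l*x+w*y),z]); return round((u-208)*4),round((v-98)*4)
for n,l,w,z in[("fbL",-.024,-.028,.012),("fbR",-.024,.028,.012),("ft68L",-.024,-.028,.068),("ft68R",-.024,.028,.068),("slot bl",-.024,-.0075,.04),("br",-.024,.0075,.04),("tl",-.024,-.0075,.068),("tr",-.024,.0075,.068)]:print(n,pr(l,w,z))
# refine from top: plate corners and rim
q=lambda u,v,z:px2w(t,245+u/5,169+v/5,z)
print("rim top",q(202,140,.125)); P=np.array([q(140,62,.012),q(300,108,.012),q(245,272,.012),q(100,225,.012)]);print(P.mean(0),[np.degrees(np.arctan2(*(P[i]-P[j])[[1,0]]))for i,j in((0,1),(3,2),(1,2),(0,3))])
E
```

```text
fbL (415, 200)
fbR (324, 339)
ft68L (331, 198)
ft68R (234, 354)
slot bl (340, 255)
br (315, 294)
tl (294, 258)
tr (268, 299)
rim top [ 0.5290363  -0.02707974  0.125     ]
[ 0.52835965 -0.02510272  0.012     ] [np.float64(73.19186370975767), np.float64(71.42909564132798), np.float64(-19.216258039971695), np.float64(-14.170365258788102)]
```

The projected slot opening lands on the dark patch, so the slot runs at about 71°, entered from the -y side. Now over to the stake.

```bash
python3 -m handwheel '4 16 1 -31 0 0 1;4 26 1 -31 0 0 1;4 36 1 -31 0 0 1;4 52 1 -31 0 0 1;4 52 1 -31 0 0 1;4 52 1 -31 0 0 1;4 52 1 -31 0 0 1;4 52 1 -31 0 0 1' | head -3;python3 -m handwheel '0 24 1 0 0 0 1;0 24 1 0 0 0 1;0 24 1 0 0 0 1;0 24 1 0 0 0 1;0 24 1 0 0 0 1;0 24 1 0 0 0 1;0 24 1 0 0 0 1'
python3 - <<'E'
from h import *
import pickle
d=cam("wrist"); save(d,"w3.png",s=1.42); o=status.observe(); pickle.dump(d,open("w3.pkl","wb"))
print(o["time_s"],o["position"],o["tool_rot"],o["q"],w2px(d,[.554,.346,.136]))
E
```

```text
time_s: 2.2
position: [0.5444, 0.1573, 0.2793]
tool_rot: [[0.974, 0.227, 0.002], [0.227, -0.974, -0.002], [0.002, 0.002, -1.0]]
time_s: 2.78
position: [0.5438, 0.4003, 0.288]
tool_rot: [[0.973, 0.232, 0.001], [0.232, -0.973, 0.0], [0.001, 0.0, -1.0]]
ft_force: [0.8, -0.3, 0.1]
grip_width: 0.0853
gripper_force: 0.0
2.8333 [0.54437835 0.39770228 0.28807045] [[ 9.73129451e-01  2.30255808e-01  1.15483441e-03]
 [ 2.30256850e-01 -9.73129503e-01 -8.67904302e-04]
 [ 9.23963434e-04  1.11049177e-03 -9.99998957e-01]] [ 2.61419360e+01  3.38800085e+01  4.45319115e+01 -7.53187724e-02
  1.01550581e+02  1.02814660e+02] (np.float64(337.12265888205025), np.float64(195.16227663516386))
```

View pics/w3.png

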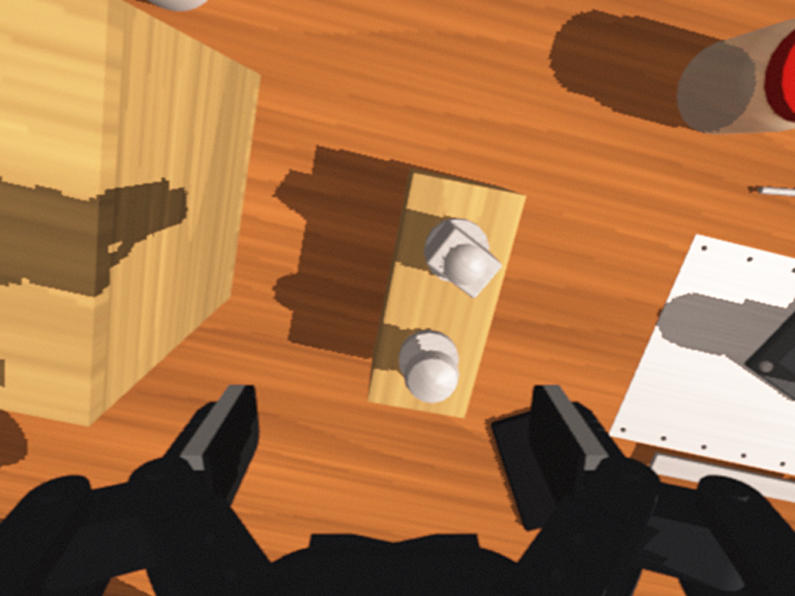

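The square head is at (462,258) and the round head at (431,370), both in the rest. I'll crop for corners and yaw.

```bash
python3 - <<'E'
from h import *
import pickle
d=pickle.load(open("w3.pkl","rb"))
save(d,"w3c.png",(290,145,360,215),8)
E
```

```text
(no output)
```

View pics/w3c.png

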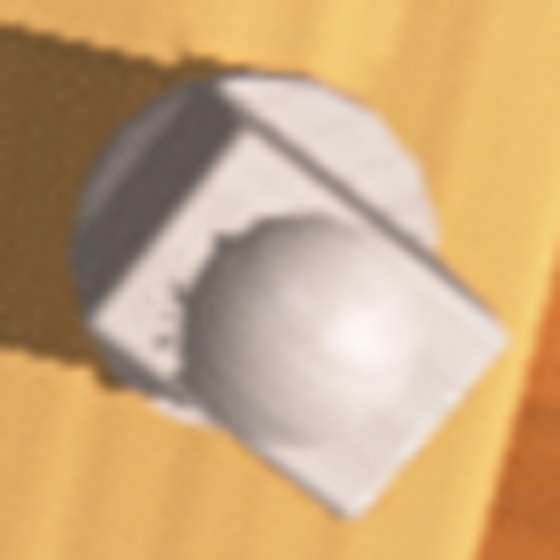

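```bash
cat > rel.py <<'E'
from h import *
o=status.observe();
E
python3 - <<'E'
from h import *
import pickle
d=pickle.load(open("w3.pkl","rb"))
C=np.array([px2w(d,290+u/8,145+v/8,.128) for u,v in((245,125),(505,335),(350,518),(90,318))])
print(C.mean(0)); e=[C[(i+1)%4]-C[i] for i in range(4)]
print([ (round(np.linalg.norm(v),4),round(np.degrees(np.arctan2(v[1],v[0])),1)) for v in e])
o=status.observe(); print(o["position"],(C.mean(0)-o["position"])*100, np.degrees(np.arctan2(o["tool_rot"][1,1],o["tool_rot"][0,1])))
E
```

```text
[0.55883187 0.3556149  0.128     ]
[(np.float64(0.0401), np.float64(-114.8)), (np.float64(0.0283), np.float64(156.3)), (np.float64(0.0402), np.float64(65.5)), (np.float64(0.0285), np.float64(-23.9))]
[0.54437835 0.39770228 0.28807045] [  1.44535243  -4.20873822 -16.00704475] -76.6878589560221
```

```bash
python3 -m handwheel '1.4 -4.2 -10 0 0 53 0.65;1.4 -4.2 -10 0 0 53 0.65;1.4 -4.2 -10 0 0 53 0.65;1.4 -4.2 -10 0 0 53 0.65;1.4 -4.2 -10 0 0 53 0.65;1.4 -4.2 -10 0 0 53 0.65;1.4 -4.2 -10 0 0 53 0.65;1.4 -4.2 -10 0 0 53 0.65' ; python3 - <<'E'
from h import *
import pickle
d=cam("wrist"); o=status.observe(); pickle.dump(d,open("w4.pkl","wb"))
save(d,"w4.png",s=1.42); print(o["time_s"],o["position"],o["q"],np.degrees(np.arctan2(o["tool_rot"][1,1],o["tool_rot"][0,1])))
E
```

```text
time_s: 3.5
position: [0.5594, 0.3517, 0.1892]
tool_rot: [[0.4, 0.916, 0.002], [0.916, -0.4, -0.001], [-0.0, 0.002, -1.0]]
ft_force: [0.2, 0.5, -0.0]
grip_width: 0.0556
gripper_force: 0.0
3.55 [0.55932026 0.35174394 0.18923916] [ 2.19541271e+01  3.47662013e+01  5.87933820e+01 -8.31813486e-02
  8.63811454e+01  4.55776764e+01] -23.618328130626704
```

View pics/w4.png

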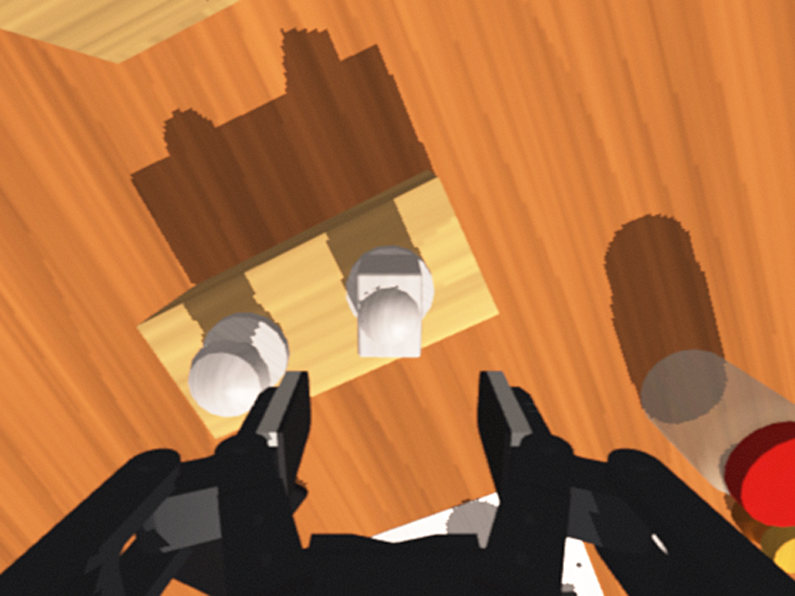

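Head top face spans (358,275)–(421,357), square with the fingers. I'll compute the remaining offset.

```bash
python3 - <<'E'
from h import *
import pickle
d=pickle.load(open("w4.pkl","rb")); o=status.observe()
C=np.array([px2w(d,u/1.42,v/1.42,.128) for u,v in((359,275),(420,275),(421,357),(358,357))])
print(C.mean(0),np.linalg.norm(C[0]-C[1]),np.linalg.norm(C[1]-C[2]),(C.mean(0)-o["position"])*100)
# light-pixel check of corners
g=d["color"].astype(int); 
v=220; row=g[v-3:v+3,230:320].mean((0)); print(row[::2].astype(int).tolist()[8:40])
E
```

```text
[0.55880001 0.35545412 0.128     ] 0.027351851063850047 0.040310757628417584 [-0.05202471  0.37101756 -6.12391623]
[[239, 197, 122], [239, 215, 180], [217, 202, 190], [156, 143, 137], [148, 136, 130], [161, 149, 141], [161, 148, 140], [171, 157, 149], [184, 170, 161], [188, 174, 166], [198, 183, 174], [209, 194, 186], [221, 206, 199], [227, 213, 206], [225, 212, 204], [223, 209, 201], [225, 211, 203], [226, 212, 204], [223, 208, 200], [223, 208, 200], [224, 209, 201], [223, 208, 199], [223, 209, 200], [219, 204, 195], [220, 204, 196], [227, 213, 204], [238, 228, 218], [242, 220, 184], [242, 206, 134], [242, 202, 118], [244, 206, 121], [245, 208, 122]]
```

```bash
python3 -m handwheel '0 0.4 -4 0 0 0 0.65;0 0.4 -7 0 0 0 0.65;0 0.4 -9.4 0 0 0 0.65;0 0.4 -9.4 0 0 0 0.65;0 0.4 -9.4 0 0 0 0.65' 100; python3 -m handwheel '0 0 0 0 0 0 0;0 0 0 0 0 0 0;0 0 0 0 0 0 0;0 0 0 0 0 0 0;0 0 0 0 0 0 0;0 0 0 0 0 0 0' 100;python3 -m handwheel '0 0 1 0 0 0 0;0 0 3 0 0 0 0;0 0 7 0 0 0 0;0 0 11 0 0 0 0;0 0 15 0 0 0 0;0 0 15 0 0 0 0'
```

```text
time_s: 3.97
position: [0.559, 0.3564, 0.0949]
tool_rot: [[0.407, 0.914, -0.001], [0.914, -0.407, -0.001], [-0.001, -0.0, -1.0]]
ft_force: [-0.4, -0.0, 1.6]
grip_width: 0.0555
gripper_force: 0.0
time_s: 4.47
position: [0.5598, 0.3577, 0.0975]
tool_rot: [[0.405, 0.914, 0.004], [0.914, -0.405, 0.001], [0.003, 0.003, -1.0]]
ft_force: [-0.4, -2.1, 6.8]
grip_width: 0.0285
gripper_force: 100.4
time_s: 4.97
position: [0.5605, 0.3583, 0.2545]
tool_rot: [[0.405, 0.914, 0.014], [0.914, -0.405, 0.006], [0.011, 0.01, -1.0]]
ft_force: [1.7, 0.8, -5.1]
grip_width: 0.0286
gripper_force: 101.3
```

```bash
python3 -m handwheel '-0.7 -4 0 0 0 0 0;-1.4 -8 0 0 0 0 0;-2 -12 0 0 0 0 0;-2.4 -16 0 0 0 0 0;-2.8 -20 0 0 0 0 0;-2.9 -24 0 0 0 0 0;-2.9 -28 0 0 0 0 0;-2.9 -32 0 0 0 0 0'>/dev/null; python3 -m handwheel '0 -3.5 0 0 0 0 0;0 -6.4 0 0 0 0 0;0 -6.4 0 0 0 0 0;0 -6.4 0 0 0 0 0;0 -6.4 0 0 0 0 0;0 -6.4 0 0 0 0 0'
python3 - <<'E'
from h import *
import pickle
d=cam("wrist"); pickle.dump(d,open("w5.pkl","wb"));s=cam("scene"); pickle.dump(s,open("s5.pkl","wb")); o=status.observe()
print(o["time_s"],o["position"],o["q"],o["tool_rot"],o["ft_force"])
a=cv2.resize(d["color"][:,:,::-1],(480,360)); b=cv2.resize(s["color"][180:300,220:320,::-1],(300,360),interpolation=cv2.INTER_CUBIC)
cv2.imwrite("pics/m5.png",np.hstack([a,b]))
E
```

```text
time_s: 6.13
position: [0.5295, -0.0256, 0.2445]
tool_rot: [[0.404, 0.915, -0.001], [0.915, -0.404, 0.001], [0.0, -0.001, -1.0]]
ft_force: [0.4, -0.4, -8.1]
grip_width: 0.0289
gripper_force: 101.2
6.2333 [ 0.52974119 -0.02550137  0.2446999 ] [-1.55592814e+01  1.92942682e+01  7.59838368e+01  6.35302238e-03
  8.47525595e+01  8.24245760e+00] [[ 4.03582380e-01  9.14943182e-01 -4.85964793e-04]
 [ 9.14943311e-01 -4.03582304e-01  2.49928364e-04]
 [ 3.25434618e-05 -5.45496920e-04 -9.99999851e-01]] [ 0.08962132  0.32621825 -8.18216794]
```

```bash
python3 -m handwheel '0 0 -1 0 0 0 0;0 0 -2 0 0 0 0;0 0 -3 0 0 0 0;0 0 -4 0 0 0 0;0 0 -4 0 0 0 0' && python3 -m handwheel '0 0 -0.7 0 0 0 0;0 0 -1.4 0 0 0 0;0 0 -2.1 0 0 0 0;0 0 -2.8 0 0 0 0;0 0 -2.8 0 0 0 0'; python3 -m handwheel '0 0 -0.5 0 0 0 0;0 0 -1.0 0 0 0 0;0 0 -1.4 0 0 0 0;0 0 -1.4 0 0 0 0'
```

```text
time_s: 6.65
position: [0.529, -0.0255, 0.203]
tool_rot: [[0.404, 0.915, -0.004], [0.915, -0.404, 0.001], [-0.001, -0.004, -1.0]]
ft_force: [-0.3, 0.8, -8.8]
grip_width: 0.0287
gripper_force: 100.9
time_s: 7.07
position: [0.5293, -0.0263, 0.1753]
tool_rot: [[0.405, 0.914, -0.003], [0.914, -0.405, 0.001], [-0.0, -0.003, -1.0]]
ft_force: [-0.8, -0.3, -8.9]
grip_width: 0.0283
gripper_force: 101.1
time_s: 7.4
position: [0.5295, -0.0264, 0.162]
tool_rot: [[0.405, 0.914, -0.001], [0.914, -0.405, 0.0], [-0.0, -0.002, -1.0]]
ft_force: [0.2, 0.2, -8.6]
grip_width: 0.0287
gripper_force: 101.2
```

```bash
python3 -m handwheel '0 0 -0.3 0 0 0 0;0 0 -0.6 0 0 0 0;0 0 -0.8 0 0 0 0;0 0 -0.8 0 0 0 0' | sed -n '2p;4p';python3 -m handwheel '0 0 -0.1 0 0 0 0;0 0 -0.2 0 0 0 0;0 0 -0.2 0 0 0 0' | sed -n '2p;4p';python3 -m handwheel '0 0 -0.1 0 0 0 0;0 0 -0.2 0 0 0 0;0 0 -0.2 0 0 0 0' | sed -n '1,4p'
```

```text
position: [0.53, -0.0264, 0.1546]
ft_force: [0.5, 1.3, -9.3]
position: [0.5301, -0.0264, 0.1529]
ft_force: [1.3, 0.7, -6.0]
time_s: 8.23
position: [0.5302, -0.0263, 0.151]
tool_rot: [[0.405, 0.914, 0.001], [0.914, -0.405, 0.0], [0.001, 0.001, -1.0]]
ft_force: [2.9, 3.7, -5.5]
```

```bash
python3 -m handwheel '0.1 0.15 0 0 0 7 0;0.1 0.15 0 0 0 14 0;0.1 0.15 -0.05 0 0 21 0;0.1 0.15 -0.05 0 0 28 0' | sed -n '2p;4p';python3 -m handwheel '0 0 0 0 0 -7 0;0 0 0 0 0 -14 0;0 0 -0.05 0 0 -21 0;0 0 -0.05 0 0 -28 0;0 0 -0.05 0 0 -35 0;0 0 -0.1 0 0 -42 0;0 0 -0.1 0 0 -49 0;0 0 -0.1 0 0 -56 0' 
```

```text
position: [0.5304, -0.0255, 0.15]
ft_force: [-0.2, -0.2, -6.9]
time_s: 9.23
position: [0.5308, -0.0258, 0.1492]
tool_rot: [[0.791, 0.612, -0.0], [0.612, -0.791, -0.002], [-0.001, 0.001, -1.0]]
ft_force: [0.9, -1.2, -7.5]
grip_width: 0.0285
gripper_force: 101.3
```

```bash
python3 -m handwheel '0 0 0 0 0 7 0;0 0 -0.05 0 0 14 0;0 0 -0.05 0 0 21 0;0 0 -0.1 0 0 28 0;0 0 -0.1 0 0 35 0;0 0 -0.15 0 0 42 0;0 0 -0.15 0 0 49 0;0 0 -0.15 0 0 56 0' | sed -n '2p;4p';python3 -m handwheel '0 0 0 0 0 -7 0;0 0 -0.05 0 0 -14 0;0 0 -0.05 0 0 -21 0;0 0 -0.1 0 0 -28 0;0 0 -0.1 0 0 -35 0;0 0 -0.15 0 0 -42 0;0 0 -0.15 0 0 -49 0;0 0 -0.15 0 0 -56 0'| sed -n '1,6p' 
```

```text
position: [0.5304, -0.0255, 0.1477]
ft_force: [-0.7, -0.5, -6.8]
time_s: 10.57
position: [0.5309, -0.0257, 0.1466]
tool_rot: [[0.79, 0.613, 0.0], [0.613, -0.79, -0.002], [-0.001, 0.001, -1.0]]
ft_force: [1.5, -1.8, -5.5]
grip_width: 0.0285
gripper_force: 101.7
```

```bash
python3 -m handwheel '0 0 0 0 0 7 0;0 0 -0.05 0 0 14 0;0 0 -0.05 0 0 21 0;0 0 -0.1 0 0 28 0;0 0 -0.1 0 0 35 0;0 0 -0.15 0 0 42 0;0 0 -0.15 0 0 49 0;0 0 -0.15 0 0 56 0' | sed -n '2p;4p';python3 -m handwheel '0 0 0 0 0 -7 0;0 0 -0.05 0 0 -14 0;0 0 -0.05 0 0 -21 0;0 0 -0.1 0 0 -28 0;0 0 -0.1 0 0 -35 0;0 0 -0.12 0 0 -42 0;0 0 -0.12 0 0 -49 0;0 0 -0.12 0 0 -56 0'| sed -n '1,6p' 
```

```text
position: [0.5304, -0.0255, 0.1452]
ft_force: [-2.3, -0.5, -2.1]
time_s: 11.9
position: [0.531, -0.0257, 0.1442]
tool_rot: [[0.79, 0.613, 0.0], [0.613, -0.79, -0.002], [-0.001, 0.002, -1.0]]
ft_force: [0.7, -1.0, -3.0]
grip_width: 0.0286
gripper_force: 102.1
```

```bash
python3 -m handwheel '0 0 0 0 0 7 0;0 0 -0.05 0 0 14 0;0 0 -0.05 0 0 21 0;0 0 -0.1 0 0 28 0;0 0 -0.1 0 0 35 0;0 0 -0.12 0 0 42 0;0 0 -0.12 0 0 49 0;0 0 -0.12 0 0 56 0' | sed -n '2p;4p';python3 -m handwheel '0 0 0 0 0 -7 0;0 0 -0.05 0 0 -14 0;0 0 -0.05 0 0 -21 0;0 0 -0.1 0 0 -28 0;0 0 -0.1 0 0 -35 0;0 0 -0.1 0 0 -42 0;0 0 -0.1 0 0 -49 0;0 0 -0.1 0 0 -56 0'| sed -n '1,6p' 
```

```text
position: [0.5304, -0.0255, 0.1431]
ft_force: [-3.7, -0.2, 0.5]
time_s: 13.23
position: [0.531, -0.0257, 0.1423]
tool_rot: [[0.79, 0.613, 0.001], [0.613, -0.79, -0.002], [-0.001, 0.002, -1.0]]
ft_force: [0.1, -0.5, -0.6]
grip_width: 0.0285
gripper_force: 102.4
```

```bash
python3 -m handwheel '0 0 0 0 0 7 0;0 0 -0.05 0 0 14 0;0 0 -0.05 0 0 21 0;0 0 -0.1 0 0 28 0;0 0 -0.1 0 0 35 0;0 0 -0.1 0 0 42 0;0 0 -0.1 0 0 49 0;0 0 -0.1 0 0 56 0' | sed -n '2p;4p';python3 -m handwheel '0 0 0 0 0 -7 0;0 0 -0.03 0 0 -14 0;0 0 -0.03 0 0 -21 0;0 0 -0.06 0 0 -28 0;0 0 -0.06 0 0 -35 0;0 0 -0.08 0 0 -42 0;0 0 -0.08 0 0 -49 0;0 0 -0.08 0 0 -56 0'| sed -n '1,6p' 
```

```text
position: [0.5303, -0.0254, 0.1413]
ft_force: [-4.7, 0.0, 3.1]
time_s: 14.57
position: [0.5312, -0.0257, 0.1411]
tool_rot: [[0.79, 0.613, 0.002], [0.613, -0.79, -0.002], [-0.0, 0.003, -1.0]]
ft_force: [-2.2, -0.7, 5.0]
grip_width: 0.0286
gripper_force: 103.1
```

```bash
python3 -m handwheel '0 0 0 0 0 7 0;0 0 0 0 0 14 0;0 0 0 0 0 21 0;0 0 0 0 0 28 0;0 0 0 0 0 35 0;0 0 0 0 0 42 0;0 0 0 0 0 49 0;0 0 0 0 0 56 0' | sed -n '2p;4p';python3 -m handwheel '0 0 0 0 0 -7 0;0 0 0 0 0 -14 0;0 0 0 0 0 -21 0;0 0 0 0 0 -28 0;0 0 0 0 0 -35 0;0 0 0 0 0 -42 0;0 0 0 0 0 -49 0;0 0 0 0 0 -56 0'| sed -n '1,6p' 
```

```text
position: [0.5303, -0.0254, 0.141]
ft_force: [-6.3, 1.3, 6.4]
time_s: 15.9
position: [0.5311, -0.0257, 0.1411]
tool_rot: [[0.79, 0.613, 0.001], [0.613, -0.79, -0.002], [-0.0, 0.003, -1.0]]
ft_force: [-1.7, -1.0, 5.3]
grip_width: 0.0287
gripper_force: 103.1
```

```bash
python3 -m handwheel '0 0 -0.03 0 0 7 0;0 0 -0.03 0 0 14 0;0 0 -0.06 0 0 21 0;0 0 -0.06 0 0 28 0;0 0 -0.06 0 0 35 0;0 0 -0.06 0 0 42 0;0 0 -0.06 0 0 49 0;0 0 -0.06 0 0 56 0' | sed -n '2p;4p';python3 -m handwheel '0 0 0 0 0 -7 0;0 0 0 0 0 -14 0;0 0 0 0 0 -21 0;0 0 0 0 0 -28 0;0 0 0 0 0 -35 0;0 0 0 0 0 -42 0;0 0 0 0 0 -49 0;0 0 0 0 0 -56 0'| sed -n '1,6p' 
```

```text
position: [0.5303, -0.0254, 0.1406]
ft_force: [-6.1, 0.7, 9.4]
time_s: 17.23
position: [0.5312, -0.0257, 0.1408]
tool_rot: [[0.79, 0.613, 0.002], [0.613, -0.79, -0.002], [-0.0, 0.003, -1.0]]
ft_force: [-2.2, -0.8, 6.8]
grip_width: 0.0286
gripper_force: 103.5
```

```bash
python3 -m handwheel '0 0 0.1 0 0 0 0;0 0 0.2 0 0 0 0;0 0 0.2 0 0 0 0' | sed -n '2p;4p'; python3 -m handwheel '0 0 0 0 0 0 0.6;0 0 0 0 0 0 0.6;0 0 0 0 0 0 0.6;0 0 0 0 0 0 0.6;0 0 2 0 0 0 0.6;0 0 5 0 0 0 0.6;0 0 9 0 0 0 0.6;0 0 13 0 0 0 0.6' 
python3 - <<'E'
from h import *
import pickle
for n in("wrist","top","scene"): pickle.dump(cam(n),open(n+"6.pkl","wb"))
o=status.observe(); print(o["position"],o["q"])
E
```

```text
position: [0.5311, -0.0256, 0.1416]
ft_force: [0.2, -1.3, -0.3]
time_s: 18.15
position: [0.5304, -0.0248, 0.2723]
tool_rot: [[0.787, 0.617, -0.002], [0.617, -0.787, 0.0], [-0.001, -0.001, -1.0]]
ft_force: [0.8, 0.1, 0.1]
grip_width: 0.051
gripper_force: 0.0
[ 0.531814   -0.02514236  0.27390006] [-1.54584797e+01  1.82846795e+01  7.26464301e+01  3.75949713e-03
  8.86933895e+01  3.64055122e+01]
```

Stake is home: the load no longer falls and only the sleeve spring yields. Now over the drift.

```bash
python3 -m handwheel '0 -4 0 0 0 7 0.6;0 -8 0 0 0 14 0.6;0 -12 -1 0 0 21 0.5;0 -16 -2 0 0 28 0.5;0 -20 -3 0 0 35 0.5;0 -24 -4 0 0 42 0.4;0 -28 -5 0 0 46 0.4;0 -32 -5 0 0 46 0.4'>/dev/null; python3 -m handwheel '0 -3.5 0 0 0 0 0.4;0 -3.5 0 0 0 0 0.4;0 -3.5 0 0 0 0 0.4;0 -3.5 0 0 0 0 0.4;0 -3.5 0 0 0 0 0.4' | head -2
python3 - <<'E'
from h import *
import pickle
d=cam("wrist"); pickle.dump(d,open("w7.pkl","wb")); o=status.observe()
print(o["time_s"],o["position"],o["q"],np.degrees(np.arctan2(o["tool_rot"][1,1],o["tool_rot"][0,1])))
for p in([.557,-.25,.002],[.535,-.45,.026],[.539,-.415,.026]):print(w2px(d,p))
hsv=cv2.cvtColor(d["color"],cv2.COLOR_RGB2HSV); m=((hsv[...,1]<60)&(hsv[...,2]>110)).astype(np.uint8)
n,l,st,c=cv2.connectedComponentsWithStats(m)
for i in range(1,n):
    if st[i,4]>150:
        r=cv2.minAreaRect(np.argwhere(l==i)[:,::-1].astype(np.float32)); print(st[i],r)
E
```

```text
time_s: 19.38
position: [0.5311, -0.374, 0.2209]
19.4333 [ 0.53116732 -0.37396647  0.22124676] [-4.55705348e+01  3.24991572e+01  5.77203253e+01  5.64385193e-03
  8.98010264e+01 -3.97711515e+01] -5.79940208235857
(np.float64(290.65520398680366), np.float64(52.8163217185803))
(np.float64(287.9846616072635), np.float64(248.0674412589566))
(np.float64(288.6738964834523), np.float64(218.1831515123128))
[  0 152  63  17 189] ((30.483020782470703, 161.97096252441406), (64.0307388305664, 4.328972816467285), 14.697319984436035)
[284 167  12  79 771] ((289.23828125, 205.9937744140625), (10.139982223510742, 78.19212341308594), 1.3639276027679443)
[104 206 117  22 621] ((162.0426788330078, 217.1158447265625), (117.16786193847656, 10.822290420532227), 6.34019136428833)
[358 297  38  22 519] ((376.8123474121094, 308.72784423828125), (20.998674392700195, 35.96103286743164), 84.47245788574219)
[ 226  304  103   78 5348] ((276.0031433105469, 344.237060546875), (74.27611541748047, 101.8045654296875), 85.15599822998047)
[165 375  12  27 189] ((170.19802856445312, 387.519775390625), (10.845905303955078, 26.069976806640625), 5.710593223571777)
[378 374  16  25 270] ((385.2926940917969, 385.6341247558594), (24.736663818359375, 14.356100082397461), 83.6598129272461)
```

```bash
python3 - <<'E'
from h import *
import pickle
d=pickle.load(open("w7.pkl","rb")); hsv=cv2.cvtColor(d["color"],cv2.COLOR_RGB2HSV); m=((hsv[...,1]<60)&(hsv[...,2]>110))
mid=[];
for v in range(165,249,4):
    us=np.where(m[v,275:305])[0]+275
    if len(us): a,b=px2w(d,us[0]-.5,v,.026),px2w(d,us[-1]+.5,v,.026); mid.append((a+b)/2); print(v,us[0],us[-1],((a+b)/2).round(4),round(np.linalg.norm(a-b),4))
mid=np.array(mid)[1:-1]; p=np.polyfit(mid[:,1],mid[:,0],1); print(p,np.degrees(np.arctan2(1,p[0])))
print("front",px2w(d,289,166.5,.026),"back",px2w(d,289,246,.026))
print(d["color"][166:171,289],hsv[240:250,289],d["color"][205,278:302].tolist())
E
```

```text
169 287 294 [ 0.5458 -0.3617  0.026 ] 0.0082
173 285 294 [ 0.5444 -0.3658  0.026 ] 0.0103
177 285 295 [ 0.5445 -0.37    0.026 ] 0.0114
181 285 294 [ 0.5436 -0.3742  0.026 ] 0.0104
185 285 294 [ 0.5432 -0.3785  0.026 ] 0.0105
189 285 294 [ 0.5428 -0.3828  0.026 ] 0.0105
193 285 294 [ 0.5425 -0.3871  0.026 ] 0.0105
197 285 294 [ 0.5421 -0.3914  0.026 ] 0.0106
201 285 294 [ 0.5416 -0.3958  0.026 ] 0.0106
205 285 294 [ 0.5412 -0.4003  0.026 ] 0.0107
209 285 293 [ 0.5403 -0.4047  0.026 ] 0.0096
213 284 293 [ 0.5394 -0.4091  0.026 ] 0.0107
217 284 293 [ 0.5389 -0.4136  0.026 ] 0.0108
221 284 293 [ 0.5385 -0.4182  0.026 ] 0.0108
225 284 293 [ 0.5381 -0.4228  0.026 ] 0.0109
229 284 293 [ 0.5377 -0.4274  0.026 ] 0.0109
233 284 293 [ 0.5372 -0.4321  0.026 ] 0.011
237 284 293 [ 0.5368 -0.4368  0.026 ] 0.011
241 284 293 [ 0.5364 -0.4416  0.026 ] 0.011
245 285 292 [ 0.5359 -0.4464  0.026 ] 0.0089
[0.11379918 0.58636574] 83.50771673118864
front [ 0.54450609 -0.35898392  0.026     ] back [ 0.53635312 -0.44762073  0.026     ]
[[114  92  82]
 [107  98  93]
 [102  94  89]
 [126 116 109]
 [199 184 174]] [[ 13  15 244]
 [ 12  14 244]
 [ 12  14 245]
 [  9  14 244]
 [ 11  11 245]
 [ 18  18 243]
 [ 12 101 230]
 [ 12 179 216]
 [ 13 188 214]
 [ 13 187 213]] [[200, 115, 57], [202, 115, 57], [197, 109, 53], [169, 95, 47], [120, 66, 31], [110, 65, 37], [141, 111, 99], [209, 193, 184], [239, 229, 220], [240, 231, 225], [238, 230, 223], [238, 230, 224], [238, 229, 222], [239, 230, 224], [239, 230, 226], [238, 231, 222], [235, 204, 184], [229, 156, 105], [227, 132, 64], [224, 130, 61], [220, 130, 63], [219, 130, 62], [214, 123, 61], [216, 127, 64]]
```

```bash
python3 -m handwheel '1 -3.2 -4 6.6 -0.8 -0.2 0.4;1 -3.2 -8 13.3 -1.5 -0.5 0.4;1 -3.2 -12 19.9 -2.3 -0.7 0.4;1 -3.2 -15 19.9 -2.3 -0.7 0.4;1 -3.2 -17 19.9 -2.3 -0.7 0.4;1 -3.2 -17 19.9 -2.3 -0.7 0.4;1 -3.2 -17 19.9 -2.3 -0.7 0.4'
python3 - <<'E'
from h import *
d=cam("wrist"); save(d,"w8.png",s=1.42); o=status.observe(); print(o["position"],o["tool_rot"].round(4).tolist())
E
```

```text
time_s: 20.02
position: [0.5413, -0.4064, 0.0515]
tool_rot: [[0.107, 0.993, 0.041], [0.933, -0.114, 0.341], [0.343, 0.002, -0.939]]
ft_force: [0.2, -0.4, 0.1]
grip_width: 0.034
gripper_force: 0.0
[ 0.54178166 -0.40705785  0.05316005] [[0.1059, 0.9935, 0.0425], [0.9341, -0.1141, 0.3383], [0.3409, 0.0039, -0.9401]]
```

```bash
python3 -m handwheel '-0.1 0.1 -2 0 0 0 0.4;-0.1 0.1 -4 0 0 0 0.4;-0.1 0.1 -4.5 0 0 0 0.4;-0.1 0.1 -4.5 0 0 0 0.4' | head -4; python3 -m handwheel '0 0 0 0 0 0 0;0 0 0 0 0 0 0;0 0 0 0 0 0 0;0 0 0 0 0 0 0;0 0 0 0 0 0 0;0 0 0 0 0 0 0' 110
python3 - <<'E'
from h import *
import pickle
d=cam("wrist"); pickle.dump(d,open("w9.pkl","wb"));o=status.observe(); print(o["position"],o["tool_rot"].round(4).tolist(),o["ft_force"])
E
```

```text
time_s: 20.4
position: [0.5403, -0.406, 0.0071]
tool_rot: [[0.107, 0.993, 0.041], [0.934, -0.115, 0.34], [0.342, 0.002, -0.94]]
ft_force: [-0.0, 0.1, -0.7]
time_s: 20.9
position: [0.5406, -0.4071, 0.0086]
tool_rot: [[0.107, 0.993, 0.044], [0.934, -0.115, 0.338], [0.34, 0.005, -0.94]]
ft_force: [-0.7, -0.1, 6.5]
grip_width: 0.0071
gripper_force: 108.5
[ 0.54065193 -0.40704334  0.00863993] [[0.1066, 0.9933, 0.0439], [0.9342, -0.1152, 0.3376], [0.3404, 0.005, -0.9403]] [-0.69787154  0.03563999  6.81896411]
```

```bash
python3 -m handwheel '0 0 2 0 0 0 0;0 0 5 0 0 0 0;-2 4 6 0 0 -5 0;-4 8 6 0 0 -10 0;-6 12 6 0 0 -12.5 0;-7 15 6 0 0 -12.5 0;-7.6 18 6 0 0 -12.5 0;-7.6 18 6 0 0 -12.5 0'; python3 -m handwheel '0 0 0 0 0 0 0;0 0 0 0 0 0 0;0 0 0 0 0 0 0' | head -4
python3 - <<'E'
from h import *
import pickle
d=cam("wrist"); pickle.dump(d,open("w10.pkl","wb"));s=cam("scene"); pickle.dump(s,open("s10.pkl","wb"));o=status.observe(); print(o["position"],o["tool_rot"].round(4).tolist(),o["ft_force"])
for D in (d,s): print([tuple(np.round(w2px(D,p))) for p in([.53,-.0275,.12],[.522,-.05,.05],[.5153-.003,-.08,.1])])
a=cv2.resize(d["color"][0:260,130:400,::-1],(540,520),interpolation=cv2.INTER_CUBIC);b=cv2.resize(s["color"][190:320,190:255,::-1],(260,520),interpolation=cv2.INTER_CUBIC)
cv2.imwrite("pics/m10.png",np.hstack([a,b]))
E
```

```text
time_s: 21.62
position: [0.4619, -0.2208, 0.0673]
tool_rot: [[0.305, 0.946, 0.111], [0.888, -0.325, 0.326], [0.345, -0.001, -0.939]]
ft_force: [0.1, 0.6, -3.0]
grip_width: 0.0072
gripper_force: 108.1
time_s: 21.87
position: [0.4645, -0.2276, 0.0665]
tool_rot: [[0.307, 0.945, 0.115], [0.888, -0.328, 0.322], [0.342, 0.004, -0.94]]
ft_force: [-0.2, -0.4, -2.4]
[ 0.46422484 -0.22736576  0.06615107] [[0.3076, 0.9446, 0.1147], [0.8879, -0.3282, 0.3223], [0.3421, 0.0027, -0.9397]] [-0.56618155 -0.47986289 -1.59742182]
[(np.float64(267.0), np.float64(-317.0)), (np.float64(270.0), np.float64(-71.0)), (np.float64(269.0), np.float64(-105.0))]
[(np.float64(270.0), np.float64(224.0)), (np.float64(262.0), np.float64(242.0)), (np.float64(250.0), np.float64(221.0))]
```

```bash
python3 - <<'E'
from h import *
import pickle
t=cam("top"); pickle.dump(t,open("t10.pkl","wb"))
o=status.observe(); f=o["tool_rot"][:,0].copy(); f[2]=0; f/=np.linalg.norm(f)
for l in(-.03,0.05,.1,.155): print(l,np.round(w2px(t,[*(o["position"]+f*l)[:2],.06]),1))
print(np.round(w2px(t,[.53,-.0275,.125]),1))
save(t,"t10.png",(270,170,370,245),8)
b=cv2.resize(pickle.load(open("s10.pkl","rb"))["color"][190:320,180:310,::-1],(600,600))
E
```

```text
-0.03 [375.2 228.3]
0.05 [345.2 218.3]
0.1 [326.6 212.1]
0.155 [306.1 205.3]
[285.6 196.6]
```

View pics/t10.png

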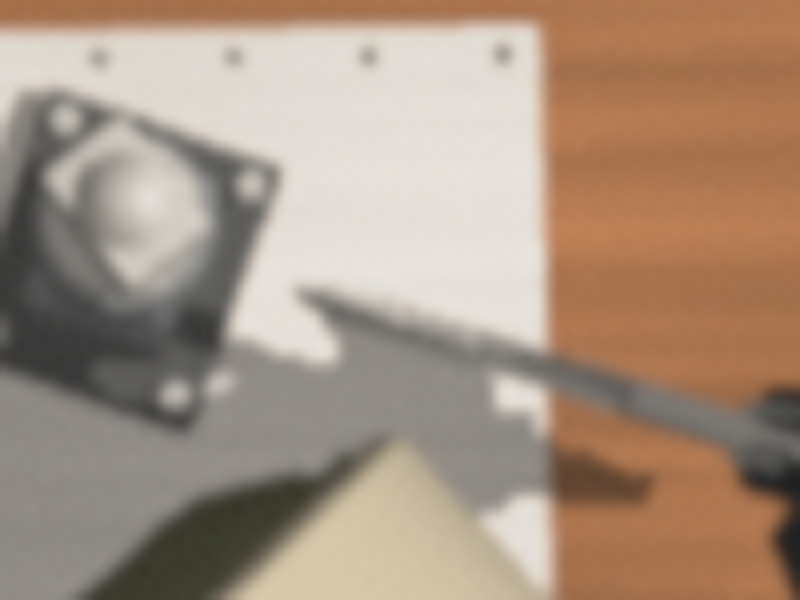

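The last view shows the stake seated, the drift tip at (298,290), and plate corners at (60,95), (280,168) and (190,430), with the drift nearly in line with the slot. I'll compute the correction.

```bash
python3 - <<'E'
from h import *
import pickle
t=pickle.load(open("t10.pkl","rb")); q=lambda u,v,z:px2w(t,270+u/8-.4,170+v/8-.4,z)
ang=lambda v:np.degrees(np.arctan2(v[1],v[0]))
tip=q(298,290,.061); tf=q(630,388,.084); print("tip",tip,"tailfront",tf,np.linalg.norm(tip-tf),ang(tip-tf))
b=[q(65,120,.016),q(250,185,.016),q(175,393,.016)]; print("bolts",b,ang(b[0]-b[1]),ang(b[1]-b[2]),"centre",(b[0]+b[2])/2, np.linalg.norm(b[0]-b[1]),np.linalg.norm(b[1]-b[2]))
print("stake head dome",q(140,205,.18))
o=status.observe(); f=o["tool_rot"][:,0].copy(); f[2]=0; f/=np.linalg.norm(f); print("pred tip",o["position"]+f*.155,ang(f))
E
```

```text
tip [ 0.51336132 -0.08244291  0.061     ] tailfront [ 0.47937072 -0.18383324  0.084     ] 0.10938170911548427 71.46653077635472
bolts [array([ 0.57588915, -0.00807824,  0.016     ]), array([ 0.55324053, -0.06983877,  0.016     ]), array([ 0.4836773 , -0.04388142,  0.016     ])] 69.86116842439466 -20.46293124727427 centre [ 0.52978322 -0.02597983  0.016     ] 0.06578238655566365 0.07424841999442111
stake head dome [ 0.52642053 -0.03034908  0.18      ]
pred tip [ 0.51485876 -0.08073094  0.0660649 ] 70.88999087482763
```

```bash
python3 -m handwheel '-0.3 0.1 -0.5 0 0 -1 0;-0.65 0.24 -1 0 0 -1 0;-0.65 0.24 -1.55 0 0 -1 0;-0.65 0.24 -1.55 0 0 -1 0;-0.65 0.24 -1.55 0 0 -1 0;-0.65 0.24 -1.55 0 0 -1 0' | head -4
python3 - <<'E'
from h import *
o=status.observe(); f=o["tool_rot"][:,0].copy(); f[2]=0; f/=np.linalg.norm(f); a=np.radians(69.8);s=np.array([np.cos(a),np.sin(a)]);n=np.array([-s[1],s[0]])
r=np.array([.53,-.0275])-o["position"][:2]; print(np.degrees(np.arctan2(f[1],f[0])),"along",r@s*1e3-155,"perp",r@n*1e3,o["position"])
E
```

```text
time_s: 22.52
position: [0.4575, -0.224, 0.0507]
tool_rot: [[0.322, 0.939, 0.12], [0.882, -0.344, 0.321], [0.343, 0.002, -0.94]]
ft_force: [-0.6, -0.1, -1.9]
69.92581799922793 along 54.478286266814735 perp -0.16900339345408333 [ 0.45750892 -0.22403555  0.05069606]
```

```bash
python3 -m handwheel '0.35 0.94 0 0 0 0 0;0.69 1.88 0 0 0 0 0;1.04 2.82 0 0 0 0 0;1.38 3.75 0 0 0 0 0;1.38 3.75 0 0 0 0 0' | sed -n '2p;4p'; python3 -m handwheel '0.21 0.56 0 0 0 0 0;0.41 1.13 0 0 0 0 0;0.62 1.69 0 0 0 0 0;0.62 1.69 0 0 0 0 0' | sed -n '2p;4p'
```

```text
position: [0.4715, -0.184, 0.0508]
ft_force: [-0.4, 0.7, -1.8]
position: [0.4775, -0.1685, 0.0507]
ft_force: [-0.6, 0.3, -0.8]
```

```bash
python3 -m handwheel '0.17 0.47 0 0 0 0 0;0.35 0.94 0 0 0 0 0;0.41 1.13 0 0 0 0 0;0.41 1.13 0 0 0 0 0' | sed -n '2p;4p'; python3 -m handwheel '0 0 -0.05 0 0 0 0;0 0 -0.1 0 0 0 0;0 0 -0.1 0 0 0 0' | sed -n '2p;4p'; python3 -m handwheel '0 0 -0.05 0 0 0 0;0 0 -0.1 0 0 0 0;0 0 -0.1 0 0 0 0' | sed -n '2p;4p'
```

```text
position: [0.4815, -0.1578, 0.0506]
ft_force: [-1.2, -0.1, -4.0]
position: [0.4815, -0.1584, 0.0497]
ft_force: [0.2, -0.1, -1.9]
position: [0.4815, -0.1583, 0.0486]
ft_force: [0.3, -0.1, -2.3]
```

```bash
python3 -m handwheel '0 0 -0.05 0 0 0 0;0 0 -0.1 0 0 0 0;0 0 -0.1 0 0 0 0' | sed -n '2p;4p'; python3 -m handwheel '0.1 0.28 0 0 0 0 0;0.2 0.56 0 0 0 0 0;0.2 0.56 0 0 0 0 0' | sed -n '2p;4p'
```

```text
position: [0.4816, -0.1582, 0.0478]
ft_force: [0.4, -0.7, -0.7]
position: [0.4837, -0.152, 0.0479]
ft_force: [0.2, 0.4, 0.1]
```

```bash
for i in 1 2; do python3 -m handwheel '0.07 0.19 0 0 0 0 0;0.14 0.38 0 0 0 0 0;0.21 0.56 0 0 0 0 0;0.21 0.56 0 0 0 0 0' | sed -n '2p;4p'; done
```

```text
position: [0.4859, -0.1469, 0.0479]
ft_force: [-0.5, -0.6, 1.4]
position: [0.488, -0.1425, 0.048]
ft_force: [-2.9, -6.9, 3.9]
```

```bash
for i in 1 2 3; do python3 -m handwheel '0.05 0.14 0 0 0 0 0;0.1 0.28 0 0 0 0 0;0.16 0.42 0 0 0 0 0;0.21 0.56 0 0 0 0 0;0.21 0.56 0 0 0 0 0' | sed -n '2p;4p'; done
```

```text
position: [0.4903, -0.1386, 0.0482]
ft_force: [-5.8, -16.5, 4.2]
position: [0.4927, -0.1334, 0.0482]
ft_force: [-5.5, -15.7, 5.5]
position: [0.4948, -0.1272, 0.0482]
ft_force: [-2.5, -13.0, 4.1]
```

```bash
for i in 1 2 3; do python3 -m handwheel '0.05 0.14 0 0 0 0 0;0.1 0.28 0 0 0 0 0;0.16 0.42 0 0 0 0 0;0.21 0.56 0 0 0 0 0;0.21 0.56 0 0 0 0 0' | sed -n '2p;4p'; done
cat > lift.py <<'E'
from h import *
import pickle
from scipy.optimize import minimize
a=pickle.load(open("scene6.pkl","rb")); b=cam("scene"); pickle.dump(b,open("sl.pkl","wb"))
ax=np.array([.53,-.0275]); 
# template: head region in baseline; track via ECC translation
u,v=w2px(a,[*ax,.16]); u,v=int(u),int(v)
T=cv2.cvtColor(a["color"],cv2.COLOR_RGB2GRAY).astype(np.float32); I=cv2.cvtColor(b["color"],cv2.COLOR_RGB2GRAY).astype(np.float32)
k=8
for hw in((11,9),(13,11)):
    t=T[v-hw[1]:v+hw[1]+1,u-hw[0]:u+hw[0]+1]; 
    t=cv2.resize(t,None,fx=k,fy=k,interpolation=cv2.INTER_CUBIC)
    s=cv2.resize(I[v-hw[1]-8:v+hw[1]+9,u-hw[0]-8:u+hw[0]+9],None,fx=k,fy=k,interpolation=cv2.INTER_CUBIC)
    _,m,_,l=cv2.minMaxLoc(cv2.matchTemplate(s,t,cv2.TM_CCOEFF_NORMED)); dx,dy=l[0]/k-8,l[1]/k-8
    p0=np.array(w2px(a,[*ax,.16]));p1=np.array(w2px(a,[*ax,.17])); print("shift",dx,dy,"score",m,"px per 10mm",p1-p0,"lift mm",dy/(p1-p0)[1]*10)
o=status.observe(); print(o["time_s"],o["position"],o["ft_force"])
E
python3 lift.py
```

```text
position: [0.4968, -0.1207, 0.0482]
ft_force: [-2.5, -9.2, 3.9]
position: [0.4988, -0.1144, 0.0481]
ft_force: [-1.1, -6.8, 4.3]
position: [0.5008, -0.1086, 0.0481]
ft_force: [-1.7, -5.6, 5.4]
shift 2.875 0.75 score 0.5373312830924988 px per 10mm [ 0.03968978 -3.42065316] lift mm -2.1925637162343827
shift -0.125 0.125 score 0.6532262563705444 px per 10mm [ 0.03968978 -3.42065316] lift mm -0.3654272860390638
27.8167 [ 0.50082435 -0.10860994  0.0481403 ] [-1.57970008 -6.33334747  4.51721882]
```

```bash
sed -i 's/scene6.pkl/s10.pkl/' lift.py; python3 lift.py
```

```text
shift -0.375 0.375 score 0.46882155537605286 px per 10mm [ 0.03968978 -3.42065316] lift mm -1.0962818581171914
shift -0.25 0.375 score 0.4968307614326477 px per 10mm [ 0.03968978 -3.42065316] lift mm -1.0962818581171914
27.8667 [ 0.50080772 -0.10862909  0.04811128] [-2.08632814 -6.53137996  5.1012297 ]
```

```bash
python3 - <<'E'
from h import *
import pickle
a=pickle.load(open("s10.pkl","rb"));b=pickle.load(open("sl.pkl","rb"))
u,v=w2px(a,[.53,-.0275,.125]);print(u,v,w2px(a,[.53,-.0275,.181]))
g=lambda d:cv2.cvtColor(d["color"],cv2.COLOR_RGB2GRAY)
for d in(a,b):
    print(*[' '.join('%3d'%x for x in g(d)[r,255:288:2]) +'  r%d'%r for r in range(194,236,2)],sep='\n');print()
E
```

```text
270.2154370023087 222.48067958487684 (np.float64(270.43438772826005), np.float64(203.6104706200857))
113 115 117 117 120 121 118 120 118 114 112 114 110 111 109 113 115  r194
111 110 112 112 112 113 114 117 116 118 120 121 118 118 113 112 110  r196
105 107 107 107 106 109 109 107 110 112 115 114 116 117 116 119 121  r198
102  99 101 101 103 106 128 146 170 157 107 110 112 113 115 115 115  r200
110 112 106 141 169 173 188 180 161 150 110 104 104 107 105 107 110  r202
112 107 108 178 184 203 200 185 167 138 101 101 102 100 101 104 101  r204
149 143  99 152 208 212 203 181 160 133  99 107 109 110 107 107 105  r206
138 136 142 157 162 198 186 164 142 114  94 175 113 110 110 111 110  r208
107 100  99 155 155 193 172 149 132 145 171 184 162 168 152 124 108  r210
 69  72  58 151 155 155 187 184 181 151 131 104  97  94  95  95  97  r212
 65  63  48 150 154 154 162 107  96  92  93  94  94  95  95  96  94  r214
202 197 167 162 155 155 137  94  94  95  95  94  97  96  97  96  96  r216
150 115 120 176 155 157 136  94  95  96  95  95  95  66  66  72  79  r218
109 106 144 181 171 153 135  92  95  
[... 1409 characters left out ...]
  96  94  92 119 139 164 178  r216
205 205 183 183 178 152 110  92  96  93  94  96  93  65  64  71  77  r218
203 205 143 180 183 165 109  92  93  95  96  94  92  62  75  66  52  r220
203 205 119 148 169 180 116  93  99  89  97  89  87  61 206 202 190  r222
208 210 119 109 125 128 104 107  96  97  95  92  68  58 200  93 197  r224
205 210 119 119 120 113  98  99  97  95  91  87  65  59 201 204 202  r226
203 208  97 115 122 112  80  88  91  83  69  66  64  59 199 199 198  r228
207 208  97  92  89 105 116 107 109  73  66  66  60  61 202 207 204  r230
127 192  99  92  82  74  66  66  65  65  68  65  61  60 199 203 203  r232
 88  95 100  92  81  73  68  66  65  66  67  64  60  61 198 201 202  r234
```

```bash
python3 -m handwheel '0.06 0.16 0 0 0 0 0;0.12 0.33 0 0 0 0 0;0.18 0.49 0 0 0 0 0;0.24 0.66 0 0 0 0 0;0.24 0.66 0 0 0 0 0;0.24 0.66 0 0 0 0 0' | sed -n '2p;4p'; python3 -m handwheel '0 0 0 0 0 0 0.1;0 0 0 0 0 0 0.2;0 0 0 0 0 0 0.3;0 0 0 0 0 0 0.35;0 0 0 0 0 0 0.35;0 0 0 0 0 0 0.35' 40; python3 - <<'E'
from h import *
import pickle
a=pickle.load(open("s10.pkl","rb"));b=cam("scene")
g=lambda d:cv2.cvtColor(d["color"],cv2.COLOR_RGB2GRAY)
for d in(a,b):
    print(*[' '.join('%3d'%x for x in g(d)[r,259:270]) +'  r%d'%r for r in range(214,230)],sep='\n');print()
E
```

```text
position: [0.5033, -0.1019, 0.0482]
ft_force: [-0.5, -5.2, 5.4]
time_s: 28.87
position: [0.5026, -0.1009, 0.0476]
tool_rot: [[0.322, 0.939, 0.119], [0.882, -0.344, 0.321], [0.343, 0.001, -0.939]]
ft_force: [-0.6, -0.4, 0.6]
grip_width: 0.0302
gripper_force: 0.0
 48  63 150 157 154 155 154 157 162 127 107  r214
 74  70 149 155 155 155 155 157 138 102  91  r215
167 142 162 155 155 154 155 156 137  99  94  r216
139 159 174 158 153 154 156 157 138 100  91  r217
120 168 176 166 155 154 157 155 136 101  94  r218
134 176 184 177 165 154 155 155 137  99  93  r219
144 180 181 182 171 154 153 156 135 100  92  r220
145 178 182 182 175 164 154 154 135  99  94  r221
141 170 180 182 182 176 157 152 134  97  90  r222
125 157 173 180 180 181 167 155 132  98  93  r223
123 151 160 178 180 182 178 155 132  99  94  r224
126 139 147 153 163 176 182 167 136  97  92  r225
127 128 133 134 137 143 158 166 146 104  94  r226
111 124 125 127 125 121 125 129 122 111 110  r227
101 108 124 125 122 118 112 104  99 103 103  r228
100  96 103 115 121 122 115 115 105 103  98  r229

 80 162 180 145  92  84 150 165 112  93  95  r214
101 174 184 168 138  97 150 164 115  94  95  r215
168 182 184 181 168 139 154 163 113  95  94  r216
187 183 183 184 177 156 153 161 112  95  93  r217
182 181 181 180 182 165 155 161 113  94  92  r218
158 168 177 182 181 176 158 161 113  93  94  r219
149 153 168 181 182 181 167 161 113  93  96  r220
128 147 152 169 181 182 180 160 111  95  93  r221
119 135 142 148 155 171 182 167 113  92  94  r222
119 118 117 129 131 136 139 141 108  86  95  r223
121 113  91 103 118 120 112 112 102  93  98  r224
122 118 105  96 129 154 114 104 101  97  99  r225
121 124 120 108 118 174 113  94  95  95  97  r226
106 121 125 120 118 146 105  90  93  94  94  r227
 97 103 119 122 122 128 115 106  93  91  89  r228
 97  94 100 110 116 123 123 120 117 113 111  r229
```

```bash
python3 -m handwheel '-0.12 -0.32 0.94 0 0 0 0.35;-0.3 -0.8 2.35 0 0 0 0.35;-0.6 -1.6 4.7 0 0 0 0.35;-0.9 -2.4 7 0 0 0 0.35;-1.3 -4 10 0 0 0 0.35;-2 -8 14 0 0 0 0.35;-3 -12 16 0 0 0 0.35;-3 -12 16 0 0 0 0.35'; python3 -m handwheel '0 0 0 0 0 0 0.35;0 0 0 0 0 0 0.35;0 0 0 0 0 0 0.35;0 0 0 0 0 0 0.35' | head -4; python3 - <<'E'
from h import *
import pickle
b=cam("scene");t=cam("top")
g=lambda d:cv2.cvtColor(d["color"],cv2.COLOR_RGB2GRAY)
print(*[' '.join('%3d'%x for x in g(b)[r,259:270]) +'  r%d'%r for r in range(218,227)],sep='\n')
# drift tail in top: bright low-sat pixels near expected tail
hsv=cv2.cvtColor(t["color"],cv2.COLOR_RGB2HSV)
s=np.array([.345,.9385]); ax=np.array([.53,-.0275])
for l in(-.04,-.06,-.08,-.10,-.115,-.13): 
    u,v=w2px(t,[*(ax+l*s),.066]); print(l,round(u,1),round(v,1),g(t)[int(v)-5:int(v)+6,int(round(u))].tolist())
E
```

```text
time_s: 29.58
position: [0.4724, -0.2249, 0.2114]
tool_rot: [[0.323, 0.938, 0.124], [0.884, -0.346, 0.316], [0.339, 0.007, -0.941]]
ft_force: [0.1, -0.2, 0.5]
grip_width: 0.0297
gripper_force: 0.0
time_s: 29.92
position: [0.4725, -0.2199, 0.2072]
tool_rot: [[0.322, 0.939, 0.118], [0.882, -0.343, 0.322], [0.343, 0.0, -0.939]]
ft_force: [-0.9, 0.2, -0.6]
182 180 181 183 180 166 155 162 112  93  93  r218
158 167 178 181 181 175 158 160 112  91  94  r219
149 154 167 182 182 181 167 161 111  94  95  r220
128 147 153 169 179 182 180 159 113  93  93  r221
116 134 142 148 156 172 181 167 113  94  94  r222
118 118 118 127 133 135 141 141 109  86  95  r223
120 113  93 103 116 120 110 112 101  91  98  r224
121 119 106  95 128 153 112 103 101  98  99  r225
121 125 118 110 119 173 114  95  96  96  97  r226
-0.04 300.1 204.6 [94, 101, 115, 144, 175, 190, 195, 181, 162, 178, 208]
-0.06 307.5 207.2 [224, 225, 224, 220, 210, 201, 197, 182, 169, 189, 215]
-0.08 315.0 209.9 [225, 224, 224, 221, 215, 206, 200, 188, 165, 171, 202]
-0.1 322.4 212.5 [225, 224, 223, 218, 210, 203, 198, 185, 170, 191, 217]
-0.115 328.0 214.5 [224, 224, 222, 219, 212, 205, 200, 188, 181, 201, 218]
-0.13 333.6 216.4 [222, 223, 224, 223, 223, 223, 224, 223, 223, 224, 223]
```

The collar height hasn't changed since release, and the drift lies along the slot. Handing in.

```bash
python3 -c "
from rig import env; print(env.close_job())"
```

```text
the job is handed in; nothing more can be done
None
```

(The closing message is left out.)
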